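# Shift the bench lathe into third and start it

### The job

Put the bench lathe into third gear and start it: with your fingertips, gently and without gripping the knob or forcing it against the gate, push the gear stick along its H-shaped gate to neutral, across to the right-hand track, then forward (away from you) until it is fully home in the third slot, the one with three red dots. Only then press the green start button fully down and let it spring back. Leave the red stop button alone, and do not move or pick up any of the sleeves, the gauge, the oil bottle or the spanner standing around.

Things in the scene. Friction and masses are not known exactly. Their poses are not given: they have to be found in the camera images.
- machine: Bench lathe, fixed. Origin on the bench (z = 0) straight under the middle of the gear gate; x away from the operator ('forward'), y to the operator's left, z up. Headstock: grey box, x -85 to 95, y -110 to 110, top 165 mm high. Belt guard left of it to y 161, 149 high. Chuck, carriage, tailstock to its right, under 160 high. Chip tray x -175 to 130, y -500 to 200, rim 16 high (mm).
- gate_centre (a point): Middle of the H-shaped gate, on the upper face of the silvery gate plate (120 x 112 mm), 185 mm above the bench; axes as the lathe's. Slots are 16 mm wide. Two tracks run fore and aft, 20 mm left (+y) and right (-y) of this point; the cross slot (neutral) through this point joins them, its inner corners rounded.
- slot_3 (a point): Forward (+x), right (-y) end of the H: the third slot, marked on the plate with three RED dots. This point: where the rod's axis stands when home, 24 mm forward and 20 mm right of the gate's middle, on the plate's upper face. The other ends have black dots: 1 forward left, 2 back left, 4 back right.
- gear_knob (a point): Centre of the black ball knob (40 mm diameter) of the gear stick, a 10 mm steel rod tilting about a pivot 122 mm above the lathe's origin; knob centre 150 mm from the pivot; collar 19 mm wide under the ball, 120 to 134 mm from the pivot. Starts anywhere along the left track. No spring or click: stays where left; about 2.5 to 5 N at the knob moves it. The gate's edges stop the rod.
- gear_across (a joint): Sideways angle a of the stick, rad: 0 upright, positive to the operator's right (-y). Left track -0.32, right track 0.32, with about 0.05 of play either way. Knob centre in the lathe's frame, with b = gear_stick: x = 150 sin b, y = -150 sin a cos b, z = 122 + 150 cos a cos b (mm).
- gear_stick (a joint): Fore-and-aft angle b of the stick, rad: 0 in neutral, in line with the cross slot (about 0.05 of play either way), positive forward. It meets the forward ends of slots 1 and 3 at about 0.39 and the back ends of slots 2 and 4 at about -0.39.
- start_top (a point): Middle of the top of the green start button (26 mm diameter, in a 42 mm steel collar 12 mm high), 88 mm above the bench, facing up, on the grey button box in front of the chuck: 122 mm towards the operator and 165 mm to the right of the lathe's origin. The box is 70 mm deep, 135 mm wide, its top 66 mm above the bench.
- start (a joint): Travel of the green button, m: 0 released, 0.006 fully down; springs back. Fully down takes 5 N.
- stop_top (a point): Middle of the top of the red stop button in a yellow collar, same size and height, 65 mm to the right (-y) of the green one. Not to be pressed.
- stop (a joint): Travel of the red button, m: 0 released, 0.006 fully down.
- sleeve_a: Bystander: steel sleeve standing in the lathe's chip tray in front of the headstock (34 mm diameter, 40 mm tall); origin at the middle of its underside. Leave it where it is.
- sleeve_b: Bystander: a second such sleeve, in the chip tray between the first one and the oil bottle; origin at the middle of its underside. Leave it where it is.
- sleeve_c: Bystander: larger steel sleeve (46 mm diameter, 45 mm tall) standing on the bench at the left; origin at the middle of its underside. Leave it where it is.
- plug_gauge: Bystander: plug gauge (about 115 mm long, 25 mm thick) lying in the chip tray to the right of the button box; origin at the middle of its underside. Leave it where it is.
- oil_bottle: Bystander: yellow oil bottle with a red cap, 50 mm diameter, 130 mm tall, standing in the chip tray at its left front; origin at the middle of its underside. Leave it where it is.
- spanner: Bystander: steel spanner lying on the bench to the left of the lathe; origin at the middle of its underside. Leave it where it is.

How it is judged:
By the outcome, as a careful person would: the job done as asked, in the order asked, and still so for the second after the job is handed in, with the robot touching nothing.
It also fails if it takes over 66 s, if anything falls off the work surface, if the arm or the gripper's body presses on something with over 40 N, if the wrist force passes 120 N, or if a joint passes its speed limit or range.

### The arm

A 7-joint arm with a two-finger parallel gripper is mounted at the origin on the work surface. World frame = base frame: x ahead of the robot, y to its left, z up, the work surface at z = 0. Lengths are in m, angles in rad, forces in N, time in s.
With the tool pointing down it reaches from about 0.425 to 0.875 m from the base axis. Payload 4.7 kg.
Tool frame: the origin (TCP) lies on the centre line of the jaws, within the pads' length; the fingertips stand 22 mm ahead of it and the grasp point (between the pads) lies 3 mm ahead of it; z points along the fingers, y is the direction in which the jaws open and shut (so a half turn about z gives the same grasp; the last joint's range is limited). The gripper opens to 87 mm and grips with 3 to 60 N. Pads are 19 mm wide; open, the fingers measure 117 mm over their backs; the gripper's body (75 mm by 190 mm) begins 51 mm behind the grasp point.
Start: joints at [1.135, 0.321, -0.07, 1.45, 0.023, 1.371, -0.057], TCP at [0.283, -0.585, 0.245] pointing down, gripper open.
Joint ranges: [-2.86, 2.86], [-0.3, 2.09], [-1.38, 1.24], [0.06, 2.45], [-1.56, 4.7], [0.09, 2.05], [-2.69, 2.69]. Speed limits (rad/s): [2.57, 2.57, 3.14, 3.14, 3.14, 3.14, 3.14].

### API

Orientations are given as a rotation vector (axis times angle).
In Python, from bench import ctrl, imaging, close_job, finder gives the robot as it stands. The module is installed in compiled form; this text tells all that it offers.
- The arm moves only by the shell command python3 -m jog 'ROWS' [FORCE]. ROWS is JSON, a list that holds one entry, the list of rows, each a list of 7 numbers: the shift along the tool's x, y, z in cm, then the turn, a rotation vector about the tool's x, y, z in degrees, then the finger opening in cm, from 0 to 8.7. In form: [[[dx, dy, dz, ax, ay, az, claw], ...]]. A call has 1 to 12 rows; each row shifts and turns the commanded pose from where the row before left it, along the tool's axes as they then stand; what a row does not reach is not made up. A row lasts 1/10 s, in which the tool goes at most 50 mm and 8.59 degrees, less where a joint would pass 70% of its speed; a pose out of reach is approached as far as the arm can. A call is refused whole if a number of a shift passes 5 or a number of a turn 8.59, either way. A call with a gripper value outside its range is refused whole. The fingers move at their own pace and stop on an object; FORCE is the grip in N (left out, the last holds). Time passes only in rows, so rows that do not move let the fingers close. It gives the time, the measured TCP pose, the force and the opening at its end, in the units of the state.
- ctrl.get_state(): the state, without advancing time (a new reading comes with each control period).
- imaging.get_image(name): name is "scene" or "side" or "wrist"; returns a dict with "frame" (400x640x3 uint8, red, green, blue), "intrinsics" (3x3 intrinsics, pixels), "pose" (4x4, takes a point from camera to world coordinates). Camera axes: x right, y down, z forward; pixel columns grow to the right and rows downward; lengths in m; the calibration is good to about 2 mm. The wrist camera is an equidistant fisheye: a pixel r from the principal point sees the ray r / f radians off the axis. A picture is of the moment at which its call begins. There is no depth.
- close_job(): hands the job in, once; it reports no verdict.
Trained networks look in the newest picture that a camera, given by its name, has taken for a name from the list of things; names that differ only in an ending like _2 or _b are one class to them, and where a whole thing is asked for, a point or a joint stands for the part that bears it (a point fixed in the world has none). Each returns a list of dicts, best first, with "conf" (0 to 1); they miss things now and then, are a little off and sometimes report something else, mostly with a low value. They report only what shows in the picture. A call takes as long as a camera call.
- finder.trace(label, camera): "region" (400x640 bool, what is visible of it) and "point" ([row, column] as shares, 0 to 1, of the picture: columns of its width, rows of its height, amid what is visible of it).
- finder.spot_point(label, camera): "point" ([row, column] as shares, 0 to 1, of the picture: columns of its width, rows of its height: a listed point, or the origin of a listed thing).
The state is a dict: "time": time; "joint_positions": joint angles; "qd": joint speeds; "joint_torque": joint torques, N m; "position": TCP position; "tool_rot": TCP orientation; "ft_force": force on the tool from outside, world axes, zero at the start; "torque": the same for the moment, N m; "grip_width": opening from 0.0 (shut) to 1.0 (fully open).
Only numpy, scipy, OpenCV 4.12 (cv2) and the standard library are available. Lean on these libraries where they do the work, as an engineer would, in place of code of your own. Each camera call takes 0.05 s, during which the arm holds its last target. There are 200 camera calls.

## Working session

There is one attempt and no reset: what is moved stays moved. The work goes in short steps, Python scripts to look and compute and a shell command to move; the robot and the scene stay as the last step left them, time stands still between calls to the robot, and variables do not carry over. Pictures are saved under pics/ and viewed, about 8 in all and at most 12, crops included, and the job is handed in when it is done.

```bash
mkdir -p pics
cat > h.py <<'E'
import numpy as np, cv2
from scipy.spatial.transform import Rotation as R
from bench import ctrl, imaging, finder
def ray(im,pt):
    K=np.array(im["intrinsics"]);T=np.array(im["pose"])
    u,v=pt[1]*640,pt[0]*400
    d=np.array([(u-K[0,2])/K[0,0],(v-K[1,2])/K[1,1],1.]);d=T[:3,:3]@d
    return T[:3,3],d/np.linalg.norm(d)
def onz(im,pt,z):
    o,d=ray(im,pt);return o+d*(z-o[2])/d[2]
E
python3 - <<'E'
from h import *
s=ctrl.get_state();print(s)
ims={}
for c in("scene","side"):
    im=ims[c]=imaging.get_image(c);cv2.imwrite(f"pics/{c}0.png",im["frame"][:,:,::-1])
    print(c,np.round(im["pose"],3).tolist(),np.round(im["intrinsics"],1).tolist())
    for l,z in(("gate_centre",.185),("slot_3",.185),("start_top",.088),("stop_top",.088),("gear_knob",.262),("machine",0)):
        for r in finder.spot_point(l,c)[:2]: print(c,l,round(r["conf"],2),np.round(np.array(r["point"])*[400,640],1),onz(im,r["point"],z).round(4))
E
```

```text
{'time': 0.0, 'joint_positions': array([ 1.13510018,  0.32177436, -0.07006596,  1.45169953,  0.02260032,
        1.37082564, -0.05689539]), 'qd': array([-0.00022592,  0.00093494, -0.00045373,  0.00071059, -0.00019387,
        0.00012266,  0.00011097]), 'joint_torque': array([-1.37911562e-05, -4.91283560e+01, -4.03362829e-01, -3.12526739e+01,
       -6.37995685e-02,  4.34631889e-02,  1.62660695e-04]), 'position': array([ 0.28232193, -0.58489446,  0.24348062]), 'tool_rot': array([-3.06067262e+00, -7.00213229e-01,  8.37077265e-04]), 'ft_force': array([-0.18041876,  0.24376176, -0.67672686]), 'torque': array([-0.03123841,  0.00459977,  0.03318968]), 'grip_width': 1.0021877185891044}
scene [[0.736, 0.569, -0.367, 0.996], [0.677, -0.609, 0.414, -0.508], [0.012, -0.553, -0.833, 1.312], [0.0, 0.0, 0.0, 1.0]] [[494.4, 0.0, 321.1], [0.0, 494.4, 207.6], [0.0, 0.0, 1.0]]
scene gate_centre 0.72 [312.4 233.7] [ 0.5505 -0.3128  0.185 ]
scene slot_3 0.73 [223.8 349.1] [0.5896 0.0646 0.185 ]
scene start_top 0.39 [251.7 275.3] [ 0.4633 -0.0968  0.088 ]
scene start_top 0.17 [243.2 303.8] [ 0.5029 -0.0228  0.088 ]
scene stop_top 0.47 [272.  261.6] [ 0.4809 -0.1664  0.088 ]
scene gear_knob 0.65 [183.2 348.1] [0.5331 0.1189 0.262 ]
side [[-0.999, 0.004, 0.042, 0.477], [-0.034, 0.509, -0.86, 1.06], [-0.024, -0.861, -0.508, 0.8], [0.0, 0.0, 0.0, 1.0]] [[436.2, 0.0, 323.4], [0.0, 436.2, 202.9], [0.0, 0.0, 1.0]]
side gate_centre 0.66 [214.8 308.2] [0.5658 0.0817 0.185 ]
side slot_3 0.88 [210.9 302.3] [0.5832 0.0618 0.185 ]
side start_top 0.5 [213.2 343.2] [ 0.4724 -0.0814  0.088 ]
side stop_top 0.58 [204.1 340.5] [ 0.4809 -0.1363  0.088 ]
side gear_knob 0.54 [213.3 309.2] [0.5528 0.1978 0.262 ]
side gear_knob 0.5 [195.7 320.6] [0.5295 0.1148 0.262 ]
```

View pics/scene0.png

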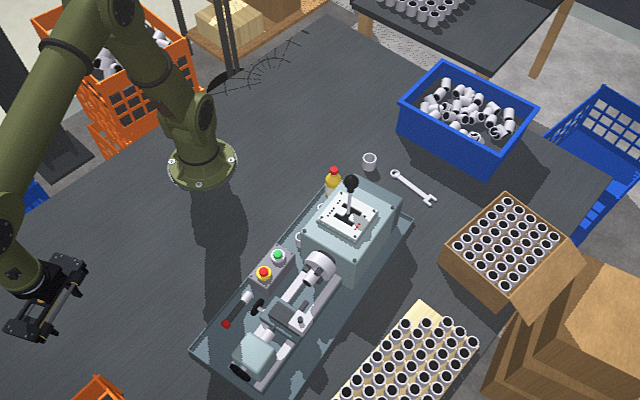

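View pics/side0.png

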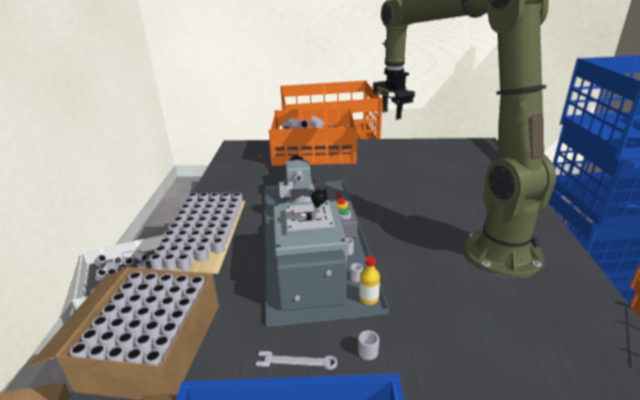

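The scene picture shows the knob at about (351,182), plate around (347,212), green button (277,255), red (264,273). The side picture agrees with this. Next I'll fit the lathe pose using both cameras.

Run:
```python
from h import *
from scipy.optimize import least_squares
obs=[];out=[]
P={"slot_3":(.024,-.02,.185),"gate_centre":(0,0,.185),"start_top":(-.122,-.165,.088),"stop_top":(-.122,-.23,.088)}
kn=[]
for c in("scene","side"):
    im=imaging.get_image(c)
    f=im["frame"];hsv=cv2.cvtColor(f,cv2.COLOR_RGB2HSV)
    for l in("start_top","stop_top","gear_knob"):
        for r in finder.trace(l,c)[:2]:
            m=r["region"];ys,xs=np.nonzero(m)
            print(c,l,round(r["conf"],2),m.sum(),ys.mean().round(1),xs.mean().round(1),(xs.min(),xs.max(),ys.min(),ys.max()))
    g=(hsv[...,0]>55)&(hsv[...,0]<90)&(hsv[...,1]>150)&(hsv[...,2]>60)
    n,_,st,ce=cv2.connectedComponentsWithStats(g.astype(np.uint8))
    print(c,"green",[(st[i,4],ce[i].round(1)) for i in range(1,n) if st[i,4]>8])
    box=(300,170,100,75) if c=="scene" else (265,180,100,75)
    x,y,w,h=box;out.append(cv2.resize(f[y:y+h,x:x+w,::-1],(600,450)[:2] if 0 else (560,420),interpolation=cv2.INTER_CUBIC)[:297])
    for l,p in P.items():
        rs=[r for r in finder.spot_point(l,c)]
        if rs and not(c=="scene" and l=="gate_centre"): obs.append((im,np.array(rs[0]["point"])[::-1]*[640,400],p,c+l))
def proj(im,X):
    T=np.linalg.inv(im["pose"]);q=T[:3,:3]@X+T[:3,3];q=np.array(im["intrinsics"])@q;return q[:2]/q[2]
def L(t,p):
    c,s=np.cos(t[2]),np.sin(t[2]);return np.array([t[0]+c*p[0]-s*p[1],t[1]+s*p[0]+c*p[1],p[2]])
r=least_squares(lambda t:np.concatenate([proj(i,L(t,p))-u for i,u,p,_ in obs]),[.56,.08,.15],loss="soft_l1")
print(r.x,[(n,(proj(i,L(r.x,p))-u).round(1)) for i,u,p,n in obs])
cv2.imwrite("pics/crop.png",np.vstack(out))
```

```text
scene stop_top 0.51 85 271.3 264.1 (np.int64(259), np.int64(269), np.int64(267), np.int64(276))
scene gear_knob 0.74 302 188.0 350.5 (np.int64(344), np.int64(358), np.int64(174), np.int64(212))
scene gear_knob 0.53 24297 290.1 304.9 (np.int64(189), np.int64(413), np.int64(173), np.int64(399))
scene green [(np.int32(21), array([277.9, 255.9]))]
side stop_top 0.75 18 211.5 344.8 (np.int64(343), np.int64(347), np.int64(210), np.int64(213))
side stop_top 0.42 40 200.8 341.2 (np.int64(338), np.int64(345), np.int64(198), np.int64(203))
side gear_knob 0.67 274 200.4 317.4 (np.int64(311), np.int64(326), np.int64(189), np.int64(219))
side gear_knob 0.3 46 211.1 344.3 (np.int64(341), np.int64(348), np.int64(208), np.int64(214))
side green [(np.int32(17), array([344.3, 211.6]))]
[0.56364881 0.08393171 0.17428421] [('sceneslot_3', array([-1.6,  0.2])), ('scenestart_top', array([ 0.4, -1.2])), ('scenestop_top', array([2.6, 1.7])), ('sideslot_3', array([0.3, 0.7])), ('sidegate_centre', array([-2.2,  1.1])), ('sidestart_top', array([ 3.3, -4.3])), ('sidestop_top', array([ 0.4, -5. ]))]
```

View pics/crop.png

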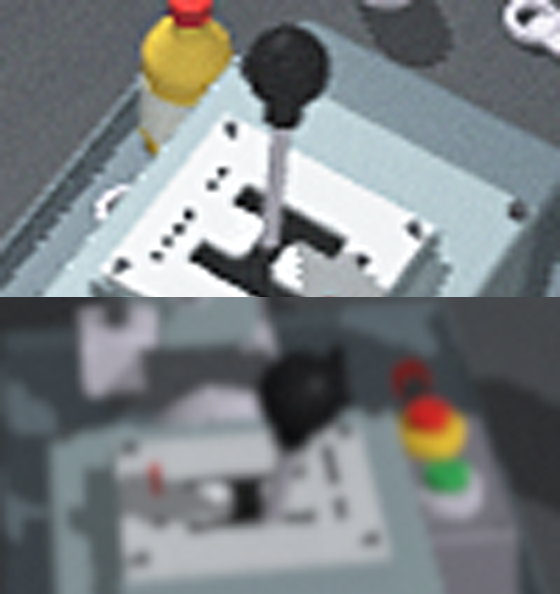

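```bash
cat >> h.py <<'E'
def proj(im,X):
    T=np.linalg.inv(im["pose"]);q=T[:3,:3]@X+T[:3,3];q=np.array(im["intrinsics"])@q;return q[:2]/q[2]
def L(t,p):
    c,s=np.cos(t[2]),np.sin(t[2]);return np.array([t[0]+c*p[0]-s*p[1],t[1]+s*p[0]+c*p[1],p[2]])
E
python3 - <<'E'
from h import *
from scipy.optimize import least_squares
A=imaging.get_image("scene");B=imaging.get_image("side")
G=(0,0,.185);S=(-.122,-.165,.086);T=(-.122,-.23,.086)
obs=[(A,(347.6,214.1),G),(B,(309.1,215),G),(A,(277.9,255.9),S),(B,(344.3,211.6),S),(A,(264.1,271.3),T),(B,(341.4,200.7),T),(A,(349.1,223.8),(.024,-.02,.185)),(B,(302.3,210.9),(.024,-.02,.185))]
r=least_squares(lambda t:np.concatenate([proj(i,L(t,p))-u for i,u,p in obs]),[.56,.08,.15],loss="soft_l1")
print(r.x,r.fun.reshape(-1,2).round(1).tolist())
t=r.x
def K(a,b): return L(t,(.15*np.sin(b),-.15*np.sin(a)*np.cos(b),.122+.15*np.cos(a)*np.cos(b)))
ko=[(A,(350.9,182.)),(B,(318.6,198.))]
k=least_squares(lambda q:np.concatenate([proj(i,K(*q))-u for i,u in ko]),[-.3,0]);print("ab",k.x,k.fun.round(1),K(*k.x))
k=least_squares(lambda X:np.concatenate([proj(i,X)-u for i,u in ko]),[.55,.1,.26]);print("tri",k.x,k.fun.round(1))
E
```

```text
[0.56384426 0.08378105 0.16186575] [[-1.0, -0.2], [-0.2, 0.2], [-1.3, -2.0], [-0.3, -0.8], [-1.6, 0.1], [-0.8, -0.3], [1.1, -0.5], [-3.0, 1.2]]
ab [-0.32624    -0.14497095] [-0.3 -0.4 -0.4 -0. ] [0.53479187 0.12723526 0.26259762]
tri [0.53482243 0.1269471  0.26196353] [-0.3 -0.2 -0.4  0.1]
```

```bash
python3 -m jog '[[[0,0,-5,0,0,8.3,0],[0,0,-4.6,0,0,8.3,0],[2.1,-3.4,0,0,0,0,0],[2.1,-3.4,0,0,0,0,0],[2.1,-3.4,0,0,0,0,0],[2.1,-3.4,0,0,0,0,0],[2.1,-3.4,0,0,0,0,0],[2.1,-3.4,0,0,0,0,0],[2.1,-3.4,0,0,0,0,0],[2.1,-3.4,0,0,0,0,0],[2.1,-3.4,0,0,0,0,0],[2.1,-3.4,0,0,0,0,0]]]' 10
```

```text
time: 2.8
position: [0.4361, -0.2146, 0.3408]
tool_rot: [3.131, 0.251, 0.001]
ft_force: [1.1, -0.7, 0.4]
grip_width: 0.031
```

```bash
python3 -m jog '[[[1.2,-4,0,0,0,0,0],[1.2,-4,0,0,0,0,0],[1.2,-4,0,0,0,0,0],[1.2,-4,0,0,0,0,0],[1.2,-4,0,0,0,0,0],[1.2,-4,0,0,0,0,0],[1.2,-4,0,0,0,0,0],[1.2,-4,0,0,0,0,0],[0,0,0,0,0,0,0],[0,0,0,0,0,0,0]]]'
python3 - <<'E'
from h import *
im=imaging.get_image("wrist");cv2.imwrite("pics/w1.png",im["frame"][:,:,::-1])
s=ctrl.get_state();print(s["position"],s["ft_force"]);print(np.round(im["pose"],3).tolist(),np.round(im["intrinsics"],1).tolist())
for l in("gear_knob","slot_3","gate_centre","start_top","stop_top"):
    for r in finder.spot_point(l,"wrist")[:1]: print(l,r["conf"],np.array(r["point"])*[400,640])
E
```

```text
time: 3.8
position: [0.4793, 0.1157, 0.3406]
tool_rot: [3.131, 0.255, -0.0]
ft_force: [0.2, -0.5, 0.0]
grip_width: 0.007
[0.47948645 0.11425453 0.34045732] [ 0.85608981 -0.86189865 -0.03786454]
[[0.162, -0.953, -0.256, 0.549], [-0.987, -0.157, -0.043, 0.127], [0.001, 0.26, -0.966, 0.48], [0.0, 0.0, 0.0, 1.0]] [[309.7, 0.0, 320.4], [0.0, 309.7, 204.9], [0.0, 0.0, 1.0]]
gear_knob 0.58 [144.32  320.576]
slot_3 0.57 [ 92.08  389.632]
gate_centre 0.89 [115.12 366.72]
start_top 0.63 [210.8   469.696]
stop_top 0.54 [ 88.8   391.168]
```

View pics/w1.png

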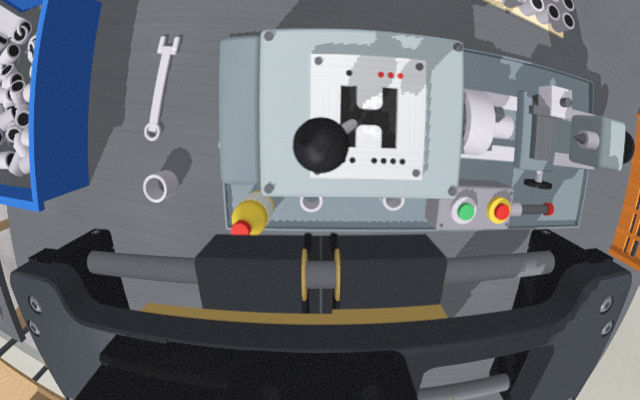

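Wrist view: the knob is at (320,145), H centre about (368,118), green (466,211), red (500,210), and the way to the knob from behind is free. I'll refine the pose with the fisheye.

```bash
cat >> h.py <<'E'
def fray(im,u):
    K=np.array(im["intrinsics"]);T=np.array(im["pose"]);v=np.array([(u[0]-K[0,2]),(u[1]-K[1,2])])/K[0,0];r=np.hypot(*v)
    d=np.array([v[0]/r*np.sin(r),v[1]/r*np.sin(r),np.cos(r)]);return T[:3,3],T[:3,:3]@d
def fz(im,u,z):
    o,d=fray(im,u);return o+d*(z-o[2])/d[2]
E
python3 - <<'E'
from h import *
im=imaging.get_image("wrist")
g=fz(im,(368.3,118),.185);s=fz(im,(466,211),.088);st=fz(im,(500,210.5),.088)
print("gate",g,"start",s,"stop",st)
v=g[:2]-s[:2];print("yaw",np.arctan2(v[1],v[0])-np.arctan2(.165,.122),np.hypot(*v),np.hypot(.165,.122))
bl=[fz(im,u,.185) for u in((318,61),(419,64),(422,176),(317,176))];print(np.round(bl,4))
k=fz(im,(320.5,145),.2625);print("knob",k)
c,q=np.cos(.162),np.sin(.162)
for n,p in(("knob",k),("start",s)):
    d=p-g;print(n,"rel gate lathe",c*d[0]+q*d[1],-q*d[0]+c*d[1])
E
```

```text
gate [0.56189446 0.08065442 0.185     ] start [ 0.4686214 -0.0982699  0.088    ] stop [ 0.47839886 -0.15735381  0.088     ]
yaw 0.15613737121880744 0.20177655433202102 0.20520477577288498
[[0.6081 0.1362 0.185 ]
 [0.6252 0.04   0.185 ]
 [0.5162 0.0165 0.185 ]
 [0.4987 0.1198 0.185 ]]
knob [0.53406254 0.1220743  0.2625    ]
knob rel gate lathe -0.0207867952753747 0.04536662537398606
start rel gate lathe -0.120910932238872 -0.16153737754225778
```

```bash
python3 -m jog '[[[0,0,2.5,0,0,0,0],[0,0,2.5,0,0,0,0],[0,0,2.6,0,0,0,0],[0.7,0,0,0,0,0,0],[0.7,0,0,0,0,0,0],[0.4,0,0,0,0,0,0],[0,0,0,0,0,0,0],[0,0,0,0,0,0,0]]]'
python3 -m jog '[[[0.3,0,0,0,0,0,0],[0.3,0,0,0,0,0,0],[0.3,0,0,0,0,0,0],[0.3,0,0,0,0,0,0],[0.3,0,0,0,0,0,0],[0,0,0,0,0,0,0],[0,0,0,0,0,0,0]]]'
```

```text
time: 4.95
position: [0.4978, 0.1181, 0.2654]
tool_rot: [-3.131, -0.251, -0.002]
ft_force: [0.0, 0.2, -0.5]
grip_width: 0.01
time: 5.65
position: [0.512, 0.1207, 0.2645]
tool_rot: [-3.131, -0.252, 0.0]
ft_force: [-3.3, 0.5, 1.8]
grip_width: 0.007
```

```bash
python3 -m jog '[[[0.3,0,0,0,0,0,0],[0.3,0,0,0,0,0,0],[0.3,0,0,0,0,0,0],[0.3,0,0,0,0,0,0],[0.2,0,0,0,0,0,0],[0,0,0,0,0,0,0],[0,0,0,0,0,0,0]]]'
python3 - <<'E'
from h import *
s=ctrl.get_state();print(s["position"],s["ft_force"])
im=imaging.get_image("wrist");cv2.imwrite("pics/w2.png",im["frame"][:230,200:480,::-1].repeat(2,0).repeat(2,1))
a=imaging.get_image("scene")
for c in("wrist","scene"):
  for r in finder.trace("gear_knob",c)[:1]:
    ys,xs=np.nonzero(r["region"]);print(c,r["conf"],xs.min(),xs.max(),ys.min(),ys.max(),len(xs))
E
```

```text
time: 6.35
position: [0.5261, 0.1224, 0.2644]
tool_rot: [3.132, 0.251, 0.0]
ft_force: [-2.5, 1.2, 1.0]
grip_width: 0.007
[0.52610202 0.12235638 0.26438775] [-2.52191194  1.18891106  0.97132436]
wrist 0.74 275 365 170 254 5526
scene 0.57 350 364 179 212 183
```

View pics/w2.png

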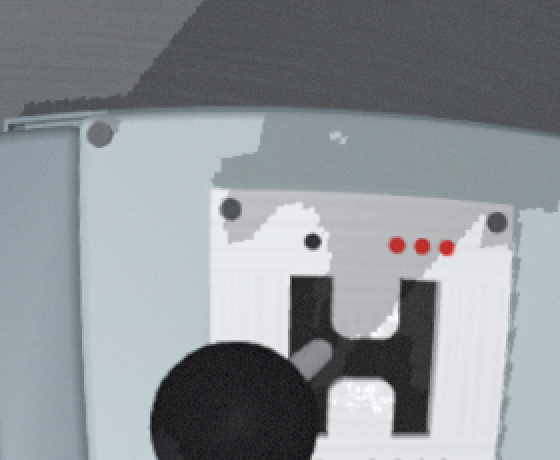

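The crop shows the rod at the mouth of the cross slot (crop (320,352)), with the ball centre near (234,425). I'll check b numerically.

Run:
```python
from h import *
im=imaging.get_image("wrist")
g=fz(im,(381.5,179.5),.185);k=fz(im,(317,212.5),.2643)
t=(.563,.082,.16);c,q=np.cos(.16),np.sin(.16)
print(g,k)
for o in (g,t):
    d=k[:2]-np.array(o[:2]);print(c*d[0]+q*d[1],-q*d[0]+c*d[1])
```

```text
[0.56317562 0.08326721 0.185     ] [0.55441068 0.12840042 0.2643    ]
-0.0014624414529042689 0.04595315645546188
-0.001087175503308663 0.04717619837586171
```

```bash
python3 -m jog '[[[-0.7,0,0,0,0,0,0],[-1.2,0,0,0,0,0,0],[0,-2.5,0,0,0,0,0],[0,-3,0,0,0,0,0],[2.2,0,0,0,0,0,0],[2.6,0,0,0,0,0,0],[0,0,0,0,0,0,0],[0,0.8,0,0,0,0,0],[0,0.6,0,0,0,0,0],[0,0,0,0,0,0,0]]]'
python3 -m jog '[[[0,0.3,0,0,0,0,0],[0,0.3,0,0,0,0,0],[0,0.3,0,0,0,0,0],[0,0.3,0,0,0,0,0],[0,0.3,0,0,0,0,0],[0,0,0,0,0,0,0]]]'
```

```text
time: 7.6
position: [0.5479, 0.1654, 0.2646]
tool_rot: [3.13, 0.247, 0.001]
ft_force: [-0.0, -0.9, -0.6]
grip_width: 0.004
time: 8.2
position: [0.5504, 0.1548, 0.266]
tool_rot: [-3.129, -0.254, -0.003]
ft_force: [-1.6, 4.8, 5.2]
grip_width: 0.007
```

```bash
python3 -m jog '[[[0,0.4,0,0,0,0,0],[0,0.4,0,0,0,0,0],[0,0.4,0,0,0,0,0],[0,0.4,0,0,0,0,0],[0,0.4,0,0,0,0,0],[0,0.4,0,0,0,0,0],[0,0,0,0,0,0,0]]]'
python3 -m jog '[[[0,0.4,0,0,0,0,0],[0,0.4,0,0,0,0,0],[0,0.4,0,0,0,0,0],[0,0.4,0,0,0,0,0],[0,0.4,0,0,0,0,0],[0,0.4,0,0,0,0,0],[0,0,0,0,0,0,0]]]'
```

```text
time: 8.9
position: [0.5546, 0.1294, 0.2653]
tool_rot: [-3.131, -0.251, -0.002]
ft_force: [-0.3, 3.0, 3.5]
grip_width: 0.007
time: 9.6
position: [0.5581, 0.1038, 0.2641]
tool_rot: [3.13, 0.249, -0.001]
ft_force: [-0.2, 1.2, 0.8]
grip_width: 0.003
```

```bash
python3 -m jog '[[[0,0.4,0,0,0,0,0],[0,0.4,0,0,0,0,0],[0,0.4,0,0,0,0,0],[0,0.4,0,0,0,0,0],[0,0.4,0,0,0,0,0],[0,0.4,0,0,0,0,0],[0,0,0,0,0,0,0]]]'
python3 -m jog '[[[0,0.3,0,0,0,0,0],[0,0.3,0,0,0,0,0],[0,0.2,0,0,0,0,0],[0,0,0,0,0,0,0]]]'
python3 - <<'E'
from h import *
im=imaging.get_image("wrist");cv2.imwrite("pics/w3.png",im["frame"][:300,200:520,::-1].repeat(2,0).repeat(2,1))
s=ctrl.get_state();print(s["position"],s["ft_force"])
E
```

```text
time: 10.3
position: [0.5618, 0.0803, 0.2639]
tool_rot: [3.131, 0.249, -0.002]
ft_force: [-0.8, 0.9, 0.4]
grip_width: 0.004
time: 10.7
position: [0.5631, 0.0732, 0.2644]
tool_rot: [3.131, 0.25, -0.0]
ft_force: [0.2, 1.5, -0.0]
grip_width: 0.006
[0.56317479 0.07321622 0.26451187] [-0.13387567  1.24745639 -0.79448896]
```

View pics/w3.png

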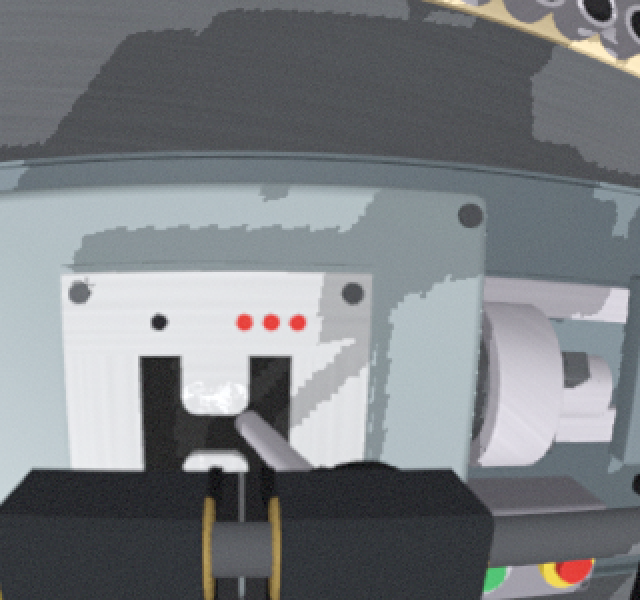

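Rod now stands at the right track (crop about (275,442)), knob ~3 mm short of the track's middle. One small push, then go round behind it.

```bash
python3 -m jog '[[[0,0.2,0,0,0,0,0],[0,0.2,0,0,0,0,0],[0,0,0,0,0,0,0],[0,0,0,0,0,0,0]]]'
```

```text
time: 11.15
position: [0.5638, 0.0695, 0.2646]
tool_rot: [3.131, 0.251, 0.0]
ft_force: [-0.8, 1.5, -1.1]
grip_width: 0.003
```

```bash
python3 -m jog '[[[0,-0.7,0,0,0,0,0],[0,-0.8,0,0,0,0,0],[-2.5,0,0,0,0,0,0],[-2.5,0,0,0,0,0,0],[0,2.5,0,0,0,0,0],[0,2.5,0,0,0,0,0],[0,0,0,0,0,0,0],[0.6,0,0,0,0,0,0],[0.6,0,0,0,0,0,0],[0,0,0,0,0,0,0]]]'
python3 -m jog '[[[0.3,0,0,0,0,0,0],[0.3,0,0,0,0,0,0],[0.3,0,0,0,0,0,0],[0.3,0,0,0,0,0,0],[0.3,0,0,0,0,0,0],[0.3,0,0,0,0,0,0],[0,0,0,0,0,0,0]]]'
python3 - <<'E'
from h import *
im=imaging.get_image("wrist");cv2.imwrite("pics/w4.png",im["frame"][:300,200:520,::-1].repeat(2,0).repeat(2,1))
E
```

```text
time: 12.15
position: [0.5326, 0.0309, 0.2645]
tool_rot: [-3.13, -0.255, -0.001]
ft_force: [0.5, 0.1, 0.7]
grip_width: 0.006
time: 12.85
position: [0.5499, 0.0321, 0.2645]
tool_rot: [-3.131, -0.251, -0.0]
ft_force: [-1.8, -0.7, 2.1]
grip_width: 0.003
```

View pics/w4.png

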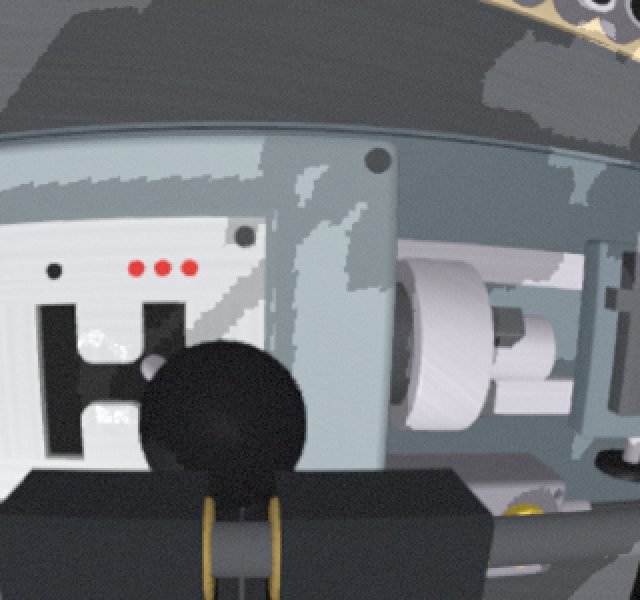

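The rod (crop (152,367)) is at the foot of slot 3, with the ball about 4 mm left of the fingers. It is moving freely, so I'll continue forward.

```bash
python3 -m jog '[[[0.3,0,0,0,0,0,0],[0.3,0,0,0,0,0,0],[0.3,0,0,0,0,0,0],[0.3,0,0,0,0,0,0],[0.3,0,0,0,0,0,0],[0,0,0,0,0,0,0]]]'
python3 -m jog '[[[0.3,0,0,0,0,0,0],[0.3,0,0,0,0,0,0],[0.3,0,0,0,0,0,0],[0.3,0,0,0,0,0,0],[0.2,0,0,0,0,0,0],[0,0,0,0,0,0,0]]]'
```

```text
time: 13.5
position: [0.5649, 0.0345, 0.2644]
tool_rot: [-3.131, -0.251, -0.0]
ft_force: [-0.5, -0.5, 1.2]
grip_width: 0.008
time: 14.1
position: [0.5783, 0.0368, 0.264]
tool_rot: [-3.131, -0.251, 0.001]
ft_force: [-2.3, -0.7, -1.0]
grip_width: 0.008
```

```bash
python3 -m jog '[[[0.3,0,0,0,0,0,0],[0.3,0,0,0,0,0,0],[0.3,0,0,0,0,0,0],[0.3,0,0,0,0,0,0],[0,0,0,0,0,0,0]]]'
python3 -m jog '[[[0.2,0,0,0,0,0,0],[0.1,0,0,0,0,0,0],[0,0,0,0,0,0,0]]]'
python3 -m jog '[[[0.1,0,0,0,0,0,0],[0.1,0,0,0,0,0,0],[0,0,0,0,0,0,0]]]'
```

```text
time: 14.6
position: [0.5905, 0.0388, 0.2645]
tool_rot: [-3.131, -0.251, -0.001]
ft_force: [-2.5, -0.3, -1.4]
grip_width: 0.007
time: 14.9
position: [0.5931, 0.0392, 0.2645]
tool_rot: [-3.131, -0.251, 0.0]
ft_force: [-3.3, 0.9, -2.8]
grip_width: 0.007
time: 15.2
position: [0.5945, 0.0394, 0.2643]
tool_rot: [3.131, 0.251, -0.002]
ft_force: [-4.9, 0.0, -2.5]
grip_width: 0.007
```

```bash
python3 -m jog '[[[0.1,0,0,0,0,0,0],[0,0,0,0,0,0,0]]]'
python3 -m jog '[[[0.1,0,0,0,0,0,0],[0,0,0,0,0,0,0]]]'
python3 - <<'E'
from h import *
im=imaging.get_image("wrist");cv2.imwrite("pics/w5.png",im["frame"][:300,200:520,::-1].repeat(2,0).repeat(2,1))
E
```

```text
time: 15.4
position: [0.595, 0.0395, 0.2642]
tool_rot: [3.131, 0.251, -0.004]
ft_force: [-7.5, -0.2, -1.3]
grip_width: 0.006
time: 15.6
position: [0.5954, 0.0396, 0.2641]
tool_rot: [3.131, 0.251, -0.006]
ft_force: [-7.7, -0.2, -0.6]
grip_width: 0.003
```

View pics/w5.png

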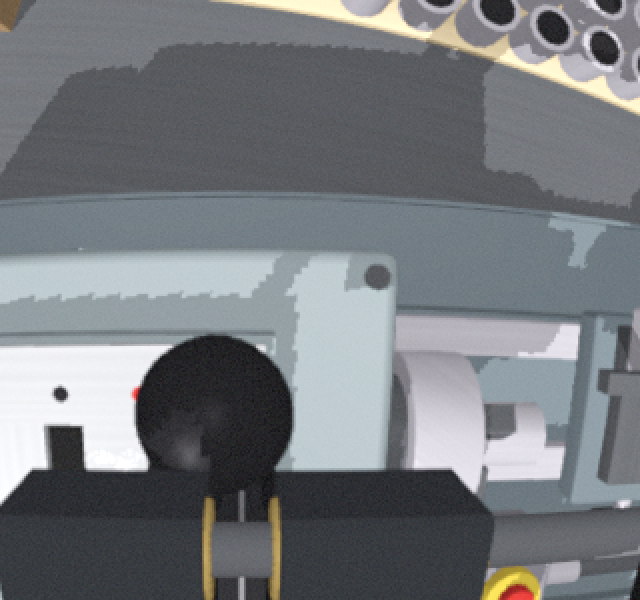

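Contact force rises while the motion stops (about 7.7 N), so the stick is at the end of slot 3. Next I'll back off and go above the green button, leaning the tool back to clear the headstock.

```bash
python3 -m jog '[[[-0.5,0,0,0,0,0,0],[-2.3,0,0,0,0,0,0],[-4,0,0,0,0,0,0],[-4,0,0,0,0,0,0],[-2,3,0,0,0,0,0],[-1,3,0,0,0,0,0],[-0.5,3,0,0,0,0,0],[-0.5,2.8,0,0,0,0,0],[0,0,2,0,7.5,0,0],[0,0,2,0,7.5,0,0],[0,0,0,0,0,0,0],[0,0,0,0,0,0,0]]]'
python3 - <<'E'
from h import *
im=imaging.get_image("wrist")
s=ctrl.get_state();print(s["position"],s["ft_force"],s["joint_positions"].round(2))
Rt=R.from_rotvec(s["tool_rot"]).as_matrix();print(Rt.round(3))
e=s["position"]+Rt@[-.0095,0,.022];print("edge",e)
f=im["frame"];hsv=cv2.cvtColor(f,cv2.COLOR_RGB2HSV)
g=(hsv[...,0]>55)&(hsv[...,0]<90)&(hsv[...,1]>150)&(hsv[...,2]>60)
n,_,st,ce=cv2.connectedComponentsWithStats(g.astype(np.uint8))
for i in range(1,n):
    if st[i,4]>20: print(st[i],ce[i],fz(im,ce[i],.088))
for c in ("scene","side"):
    im2=imaging.get_image(c);cv2.imwrite(f"pics/{c}2.png",im2["frame"][:,:,::-1])
A=cv2.imread("pics/scene2.png")[160:300,230:400];cv2.imwrite("pics/c2.png",np.hstack([cv2.resize(A,(480,395)),f[100:,160:460,::-1][:,:].copy() if 0 else cv2.resize(f[50:,160:480,::-1],(320,395))]))
E
```

```text
time: 16.85
position: [0.4731, -0.1004, 0.2266]
tool_rot: [-3.087, -0.247, -0.408]
ft_force: [0.4, -0.2, 0.3]
grip_width: 0.004
[ 0.4748033  -0.10005346  0.22798313] [0.95735894 0.43598731 0.43700289] [ 0.77 -0.2  -0.48  2.04 -0.23  1.05 -1.03]
[[ 0.952  0.16   0.259]
 [ 0.156 -0.987  0.039]
 [ 0.262  0.003 -0.965]]
edge [ 0.47145674 -0.10067995  0.20426272]
```

View pics/c2.png

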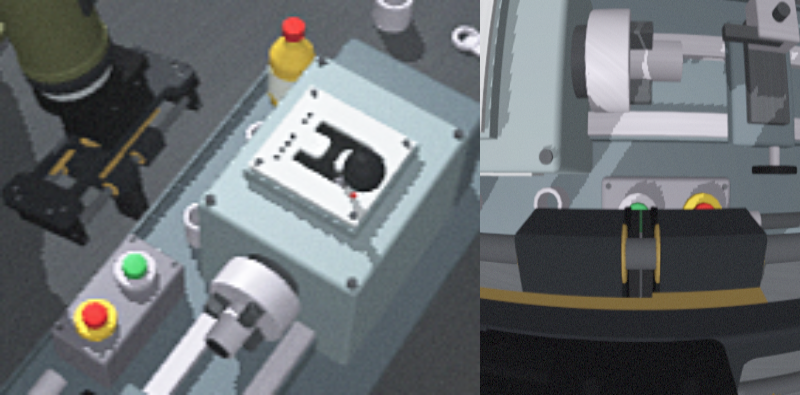

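The stick stands in slot 3 (covering the red-dot end of the plate) and the fingers line up laterally with the green button. I'll descend in stages.

```bash
python3 -m jog '[[[-0.94,0,2.85,0,0,0,0],[-0.94,0,2.85,0,0,0,0],[-0.94,0,2.85,0,0,0,0],[0,0,0,0,0,0,0],[0,0,0,0,0,0,0]]]'
python3 - <<'E'
from h import *
im=imaging.get_image("wrist")
s=ctrl.get_state();print(s["position"],s["ft_force"],s["joint_positions"].round(2))
Rt=R.from_rotvec(s["tool_rot"]).as_matrix();print(Rt.round(3));print("edge",s["position"]+Rt@[-.0095,0,.022])
cv2.imwrite("pics/w6.png",im["frame"][:,:,::-1])
a=imaging.get_image("scene")["frame"];b=imaging.get_image("side")["frame"]
cv2.imwrite("pics/c3.png",np.hstack([cv2.resize(a[200:320,200:340,::-1],(420,360)),cv2.resize(b[120:240,270:390,::-1],(360,360))]))
E
```

```text
time: 17.5
position: [0.4692, -0.1004, 0.1365]
tool_rot: [-3.084, -0.25, -0.409]
ft_force: [-0.6, 0.6, 1.6]
grip_width: 0.007
[ 0.46961315 -0.10078308  0.13722523] [ 0.92124482 -0.60931551  1.20286918] [ 0.76 -0.12 -0.5   2.17 -0.22  0.84 -1.03]
[[ 0.953  0.16   0.259]
 [ 0.155 -0.987  0.041]
 [ 0.262  0.001 -0.965]]
edge [ 0.46625234 -0.10135803  0.11350553]
```

View pics/c3.png

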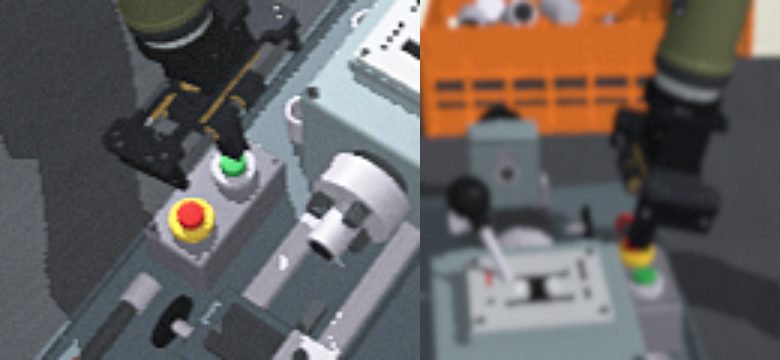

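Scene (left) shows the fingertips just above the green button, and the side view agrees, with the headstock clear. Pressing gently now.

```bash
python3 -m jog '[[[-0.29,0,1.05,0,0,0,0],[-0.29,0,1.05,0,0,0,0],[0,0,0,0,0,0,0],[0,0,0,0,0,0,0]]]'
python3 -m jog '[[[-0.05,0,0.2,0,0,0,0],[-0.05,0,0.2,0,0,0,0],[-0.05,0,0.2,0,0,0,0],[0,0,0,0,0,0,0]]]'
python3 -m jog '[[[-0.05,0,0.2,0,0,0,0],[0,0,0,0,0,0,0]]]'
```

```text
time: 18.05
position: [0.4666, -0.1007, 0.1125]
tool_rot: [-3.084, -0.247, -0.404]
ft_force: [0.6, 0.1, -0.3]
grip_width: 0.001
time: 18.45
position: [0.4672, -0.1008, 0.1069]
tool_rot: [-3.084, -0.247, -0.406]
ft_force: [-1.3, 0.5, 3.8]
grip_width: 0.004
time: 18.65
position: [0.4673, -0.1008, 0.1056]
tool_rot: [-3.085, -0.248, -0.406]
ft_force: [-6.2, 1.6, 11.1]
grip_width: 0.008
```

```bash
python3 -m jog '[[[-0.03,0,0.1,0,0,0,0],[0,0,0,0,0,0,0],[0,0,0,0,0,0,0]]]'
python3 -m jog '[[[0.05,0,-0.5,0,0,0,0],[0.1,0,-1,0,0,0,0],[0.5,0,-3,0,0,0,0],[0.5,0,-4,0,0,0,0],[0.5,0,-4,0,0,0,0],[0,0,0,0,0,0,0],[0,0,0,0,0,0,0]]]'
python3 - <<'E'
from h import *
s=ctrl.get_state();print(s["position"],s["ft_force"])
a=imaging.get_image("scene")["frame"];b=imaging.get_image("side")["frame"]
cv2.imwrite("pics/c4.png",np.hstack([cv2.resize(a[150:300,220:400,::-1],(432,360)),cv2.resize(b[180:300,265:385,::-1],(360,360))]))
E
```

```text
time: 18.95
position: [0.4674, -0.1008, 0.1053]
tool_rot: [-3.085, -0.248, -0.406]
ft_force: [-8.8, 1.2, 17.6]
grip_width: 0.007
time: 19.65
position: [0.4512, -0.1037, 0.2297]
tool_rot: [-3.086, -0.247, -0.409]
ft_force: [1.1, -1.1, -0.5]
grip_width: 0.007
[ 0.45119506 -0.10371382  0.22970434] [ 1.13897728 -1.05128818 -0.51246898]
```

View pics/c4.png

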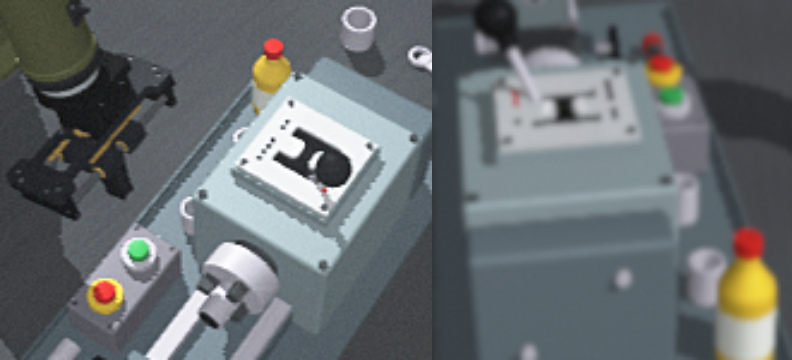

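Run:
```python
from h import *
from scipy.optimize import least_squares
t=(.563,.082,.16);ko=[]
for c in("scene","side"):
    im=imaging.get_image(c);f=im["frame"];g=cv2.cvtColor(f,cv2.COLOR_RGB2GRAY)
    P=lambda a,b:proj(im,L(t,(.15*np.sin(b),-.15*np.sin(a)*np.cos(b),.122+.15*np.cos(a)*np.cos(b))))
    for b in(.3,.35,.39): print(c,b,P(.3,b).round(1))
    r=finder.trace("gear_knob",c)[0];ys,xs=np.nonzero(r["region"]&(g<75));(x,y),rad=cv2.minEnclosingCircle(np.c_[xs,ys].astype(np.float32));print(r["conf"],len(xs),x,y,rad)
    s=finder.spot_point("gear_knob",c);print([np.array(q["point"])[::-1]*[640,400] for q in s[:1]])
```

```text
scene 0.3 [353.5 218.2]
scene 0.35 [356.  219.8]
scene 0.39 [358.  221.1]
0.76 177 358.0 220.0 7.810349941253662
[array([357.12, 217.4 ])]
side 0.3 [289.9 184.2]
side 0.35 [287.2 185.3]
side 0.39 [285.2 186.3]
0.75 199 286.8571472167969 186.7142791748047 9.529865264892578
[array([287.808, 185.6  ])]
```

```bash
python3 -c "
from bench import close_job
print(close_job())"
```

```text
the job is handed in; nothing more can be done
None
```

The lathe is in third gear and the start button was pressed once, after the stick was home. I handed the job in at about 20 s on the robot's clock. `close_job()` gives no verdict, so the results below rest on my own checks.

- **Gear stick:** I pushed the knob with closed fingertips to neutral, across to the right-hand track, and forward until it stopped. Forces stayed at about 5 N or less on each axis while it moved (up to about 7 N combined), and reached about 8 N at the end stop.
- **Is it home:** At the end, the fingers moved only 0.4–0.5 mm per 1 mm commanded while the force rose. The knob pixels in the scene and side pictures fit a stick angle of about 0.36–0.39 rad, against a stop at about 0.39. The network's own knob point in the scene picture sat 2–3 pixels off the dark-blob centre, so the angle is good to only a few hundredths of a radian.
- **Start button:** The fingertip edge reached about 82 mm above the bench, which is fully down. The upward force was 17.6 N with a 9 N sideways part, so I pressed harder than the 5 N needed. I then lifted 12 cm clear, and in the last picture the button looked back up.
- **Everything else:** I never touched the red stop button. In the last crops, the parts of the bottle, sleeves and spanner that show stood where they were. I did not measure any of them, and the plug gauge was not in those crops. At hand-in the robot was touching nothing, with force readings at noise level, about 1 N.

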